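# Let the arbor press down on a rubber mould

### The job

A rubber mould stands under the raised ram of the small bench press; let the ram down on it so that the ram's own weight holds the mould shut. Tip the pawl's throw-over weight across to the release side without forcing it, wind the crank up a little until the pawl swings clear of the ratchet wheel, then let the crank turn back slowly under the load, never letting it run, until you feel the ram rest on the mould. Do not press the mould harder than that, let go of the crank, and leave all moulds and tools where they are.

Things in the scene. Friction and masses are not known exactly. Their poses are not given: they have to be found in the camera images.
- press: Dark green cast arbor press, fixed, 172 x 104 mm base 15 mm high (the bed), head 60 mm wide up to z 0.208, column behind. Origin on the bench under the ram's axis; x points from its front to its back, y to its left, z up. In its frame the pinion shaft is the line x 0.036, z 0.165 along y; crank on the right (-y), ratchet, pawl and throw-over weight on the left (+y).
- shaft_axis (a point): Point on the pinion shaft's axis, mid-width of the press; axes as the press's. The shaft runs along the press's y.
- crank_handle (a point): Middle of the crank's wooden handle: a round sleeve along the press's y, 17.6 mm thick, 70 mm long, turning freely on its pin, 75 mm from the shaft axis, this point 97 mm right of mid-width; crank arm 45 mm to its left. It starts above and a little behind the shaft; lowering the ram carries it over the top to the front.
- crank (a joint): Crank angle, rad; grows as the ram comes down (handle over the top towards the press's front). At 0 the handle stands 65 deg above the rear horizontal. 0.45 per ratchet tooth. The ram's weight (1.3 to 2 kg) turns it the growing way with 3 to 8 N at the handle; nothing but pawl or hand holds it.
- ram (a joint): Travel of the ram, m, downward; 0.024 per rad of crank (geared). At 0 the platen's underside is 88 mm above the bench.
- ram_face (a point): Centre of the underside of the ram's steel platen (48 x 66 x 8 mm), which comes down on the mould; ram top stands 178 mm above it.
- pawl (a joint): Brass pawl on the ratchet wheel, rad: about 0 in a tooth, 0.45 swung clear. While a tooth bears on it, it is jammed; winding the crank up 0.1 to 0.2 rad frees it, and the thrown-over weight then lifts it at once and keeps it up.
- throw_weight (a joint): Throw-over weight on the pawl's pivot, rad: 0 leaning 40 deg back (keeps pawl in), upright at 0.70, about 1.4 lying 40 deg to the front against the pin of the still jammed pawl, 1.85 after lifting the pawl clear. It falls to either side by itself; pushed on past 1.4 with over 3 N it drags the loaded pawl out and the ram drops.
- weight_ball (a point): Centre of the steel ball (24 mm) at the end of the throw-over weight's stem, 60 mm from the pivot; the pivot is the line x 0.002, z 0.207 along y in the press frame, the ball 80 mm left of mid-width. To throw it, carry it up and over towards the press's front (-x).
- mould_blue: Rubber mould between two aluminium plates: blue rubber, 50 mm (own x) x 76 mm (own y) and somewhere between 20 and 48 mm high (moulds differ), about 0.2 kg, loose. Origin: centre of its underside, z up. One of the three moulds stands centred under the ram on the press bed, the other two wait lying on a pale soldering board (15 mm high); which is which changes.
- mould_red: Rubber mould between two aluminium plates: brick-red rubber, 50 mm (own x) x 76 mm (own y) and somewhere between 20 and 48 mm high (moulds differ), about 0.2 kg, loose. Origin: centre of its underside, z up. One of the three moulds stands centred under the ram on the press bed, the other two wait lying on a pale soldering board (15 mm high); which is which changes.
- mould_grey: Rubber mould between two aluminium plates: grey rubber, 50 mm (own x) x 76 mm (own y) and somewhere between 20 and 48 mm high (moulds differ), about 0.2 kg, loose. Origin: centre of its underside, z up. One of the three moulds stands centred under the ram on the press bed, the other two wait lying on a pale soldering board (15 mm high); which is which changes.
- red_pliers: Pliers with red handles, 53 x 142 x 10 mm. Lies loose on the bench and is not part of the job; origin at the middle of its underside.
- graver_tool: Graver with an orange wooden handle, 24 x 125 x 22 mm. Lies loose on the bench and is not part of the job; origin at the middle of its underside.
- caliper: Digital caliper, 70 x 230 x 14 mm. Lies loose on the bench and is not part of the job; origin at the middle of its underside.
- spring_tweezers: Steel tweezers, 15 x 124 x 9 mm. Lies loose on the bench and is not part of the job; origin at the middle of its underside.

How it is judged (in metres and radians):
On the way, in this order (a step that is already met when the one before it is completed fails the run):
1. the throw-over weight is tipped to the release side while the pawl still holds (value of joint throw_weight above 1.2 rad and value of joint pawl below 0.15 rad), for 0.2 s.
2. the crank is taken up and the pawl swings clear of the ratchet wheel (value of joint pawl above 0.35 rad), for 0.2 s.
At the end, for the whole second after the job is handed in: The ram is at rest on the mould under it with most of its own weight (more than 9 N), that mould still centred within 15 mm under the ram, the pawl swung clear (over 0.3 rad) and the crank released (((contact force between ram and mould_blue above 9 N and horizontal distance between mould_blue and ram_face below 0.015 m) or (contact force between ram and mould_red above 9 N and horizontal distance between mould_red and ram_face below 0.015 m) or (contact force between ram and mould_grey above 9 N and horizontal distance between mould_grey and ram_face below 0.015 m)) and value of joint pawl above 0.3 rad and linear speed of ram below 0.003 m/s); the robot touches nothing.
It fails at once if the ram comes down faster than 50 mm/s: the crank was let run (velocity of joint ram above 0.05 m/s).
It fails at once if the ram presses a mould with more than 80 N (contact force between ram and mould_blue above 80 N or contact force between ram and mould_red above 80 N or contact force between ram and mould_grey above 80 N).
It fails at once if a mould is shifted by more than 10 mm (distance of any of mould_blue, mould_red, mould_grey from where it was at the start of the episode above 0.01 m).
It fails at once if a tool on the bench is shifted by more than 20 mm (distance of any of red_pliers, graver_tool, caliper, spring_tweezers from where it was at the start of the episode above 0.02 m).
It also fails if it takes over 72 s, if anything falls off the work surface, if the arm or the gripper's body presses on something with over 40 N, if the wrist force passes 120 N, or if a joint passes its speed limit or range.

### The arm

A 6-joint arm with a two-finger parallel gripper is mounted at the origin on a cart in front of the work surface, level with it; the furniture and walls round the work are solid. World frame = base frame: x ahead of the robot, y to its left, z up, the work surface at z = 0. Lengths are in mm, angles in degrees, forces in N, time in s.
With the tool pointing down it reaches from about 350 to 850 mm from the base axis. Payload 8.1 kg.
Tool frame: the origin (TCP) lies midway between the tips of the shut fingers; the grasp point (between the pads) lies 19 mm behind it; z points along the fingers, y is the line along which they close (so a half turn about z gives the same grasp; the last joint's range is limited). The gripper opens to 85 mm and grips with 20 to 120 N. Pads are 22 mm wide; open, the fingers measure 114 mm over their backs; the gripper's body (76 mm by 85 mm) begins 54 mm behind the grasp point. The pads swing forward as they close: fully open they stand 13 mm farther back than shut.
Start: joints at [59.737, 7.471, 85.268, -0, 87.261, -4.893], TCP at [257.063, 542.148, 231.292] pointing down, gripper open.
Joint ranges: [-169.43, 169.43], [-51.17, 129.36], [1.28, 143.12], [-76.62, 256.62], [0, 156.53], [-152.29, 152.29]. Speed limits (degrees/s): [136.94, 136.94, 159.86, 180, 180, 180].

### API

Orientations are given as [roll, pitch, yaw] about the fixed x, y, z axes, in that order (R = Rz(yaw) Ry(pitch) Rx(roll)).
In Python, from bench import r gives the robot as it stands. The module is installed in compiled form; this text tells all that it offers.
- The arm moves only by the tool jog_arm, never from a script. Its argument "rows" is a list of rows, each a list of 2 entries, a list of its own where there are three numbers: the shift along the tool's x, y, z in mm, then the turn, a rotation vector about the tool's x, y, z in rad. A call has 1 to 10 rows; each row is the pose to reach, as a shift and turn from the pose commanded when the call began, along the tool's axes at that moment; what a row does not reach only later rows make up. A row lasts 1/10 s, in which the tool goes at most 50 mm and 8.59 degrees, less where a joint would pass 70% of its speed; a pose out of reach is approached as far as the arm can. A call with a gripper value outside its range is refused whole. "grip" is the finger opening in mm, from 0 to 85.4, set as the call begins (left out, the last holds). The fingers move at their own pace and stop on an object; "force" is the grip in N (left out, the last holds). Time passes only in rows, so rows that repeat a pose let the fingers close. It gives the time, the measured TCP pose, the force, the opening and the grip force at its end, in the units of the state.
- r.sense(): the state, without advancing time (a new reading comes with each control period).
- r.snapshot(name): name is "scene" or "top"; returns (picture, depth): 384x512x3 uint8, blue, green, red; 384x512 float32, mm along the optical axis (not along the pixel's ray), 0 where there is no reading.
- r.camera_params(name): a dict with "fx", "fy", "cx", "cy" (pixels), "pose" (4x4, takes a point from camera to world coordinates). Camera axes: x right, y down, z forward; pixel columns grow to the right and rows downward; lengths in mm; the calibration is good to about 2 mm. A picture is of the moment at which its call begins. camera_params takes no time and is no camera call.
- r.hand_in(): hands the job in; it is judged then, once.
The state is a dict: "time": time; "joint_pos": joint angles; "qd": joint speeds; "joint_efforts": joint torques, N m; "tool_pos": TCP position; "tcp_rot": TCP orientation; "ft_force": force on the tool from outside, world axes, zero at the start; "wrist_torque": the same for the moment, N m; "finger_gap": finger opening in mm; "grip_force": force on a finger pad.
Only numpy, scipy, OpenCV 4.12 (cv2) and the standard library are available. Lean on these libraries where they do the work, as an engineer would, in place of code of your own. Each camera call takes 0.05 s, during which the arm holds its last target. There are 200 camera calls.

## Working session

There is one attempt and no reset: what is moved stays moved. The work goes in short steps, Python scripts to look and compute and a tool call to move; the robot and the scene stay as the last step left them, time stands still between calls to the robot, and variables do not carry over. Pictures are saved under pics/ and viewed, at most 10 in all, crops included, and the job is handed in when it is done.

Besides the shell and the picture viewer there is one more tool, called after "Emit:" as a command line: name --argument value ..., lists and objects as JSON in quotes. jog_arm: Moves the arm, as the interface text tells. Its arguments: {"type":"object","properties":{"rows":{"type":"array"},"grip":{"type":"number"},"force":{"type":"number"}},"required":["rows"]}

```bash
mkdir -p pics
python3 - <<'E'
from bench import r
import cv2,numpy as np
for n in("scene","top"):
    im,d=r.snapshot(n); cv2.imwrite(f"pics/{n}0.png",im); np.save(f"{n}0.npy",d)
    p=r.camera_params(n); print(n,p["fx"],p["fy"],p["cx"],p["cy"]);print(np.round(p["pose"],3))
s=r.sense();print(s)
E
```

```text
scene 397.4119855287973 397.4119855287973 263.4265573305746 194.77576558896925
[[ 7.70000e-01 -3.87000e-01  5.07000e-01 -6.31460e+01]
 [-6.38000e-01 -4.74000e-01  6.06000e-01 -7.51577e+02]
 [ 6.00000e-03 -7.91000e-01 -6.12000e-01  8.50112e+02]
 [ 0.00000e+00  0.00000e+00  0.00000e+00  1.00000e+00]]
top 487.53856144399066 487.53856144399066 254.41610759824164 194.41440122184827
[[ 1.390000e-01 -9.410000e-01  3.090000e-01  3.821000e+01]
 [-9.900000e-01 -1.300000e-01  5.100000e-02 -1.539580e+02]
 [-8.000000e-03 -3.130000e-01 -9.500000e-01  1.607251e+03]
 [ 0.000000e+00  0.000000e+00  0.000000e+00  1.000000e+00]]
{'time': 0.1, 'joint_pos': array([ 5.97346756e+01,  7.51176016e+00,  8.53238836e+01,  2.07859302e-03,
        8.72593902e+01, -4.89140960e+00]), 'qd': array([ 0.04883312,  0.05041823, -0.05598011,  0.00079322, -0.01241708,
        0.01175841]), 'joint_efforts': array([ 1.98741014e-03, -5.70949066e+01, -5.01942515e+01, -1.19663728e-04,
        8.06214754e-03,  3.55340649e-05]), 'tool_pos': array([256.82049164, 541.71935917, 230.33101256]), 'tcp_rot': array([-1.79905489e+02, -1.01718032e-02,  1.54625976e+02]), 'ft_force': array([ 0.03400478, -0.27464278, -0.7147777 ]), 'wrist_torque': array([ 0.01263673, -0.02202789, -0.01384381]), 'grip_force': 0.0, 'finger_gap': 85.1202577758603}
```

View pics/scene0.png

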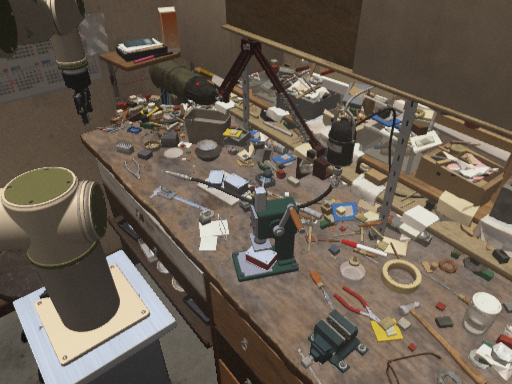

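View pics/top0.png

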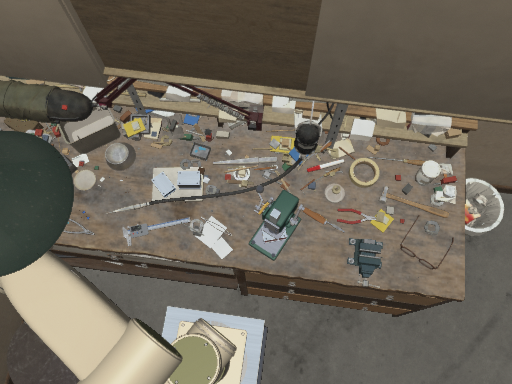

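The scene view shows the press at about (268,235), with a red mould on its bed at (262,257). In the top view its head is at (284,208) and its bed at (272,235). Next I'll look at enlarged crops.

Run:
```python
import cv2,numpy as np
a=cv2.imread("pics/scene0.png")[170:290,220:350]; b=cv2.imread("pics/top0.png")[170:270,230:330]
cv2.imwrite("pics/c1.png",cv2.resize(a,None,fx=5,fy=5,interpolation=cv2.INTER_CUBIC)[:600])
cv2.imwrite("pics/c2.png",cv2.resize(b,None,fx=6,fy=6,interpolation=cv2.INTER_CUBIC))
```

```text
(no output)
```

View pics/c1.png

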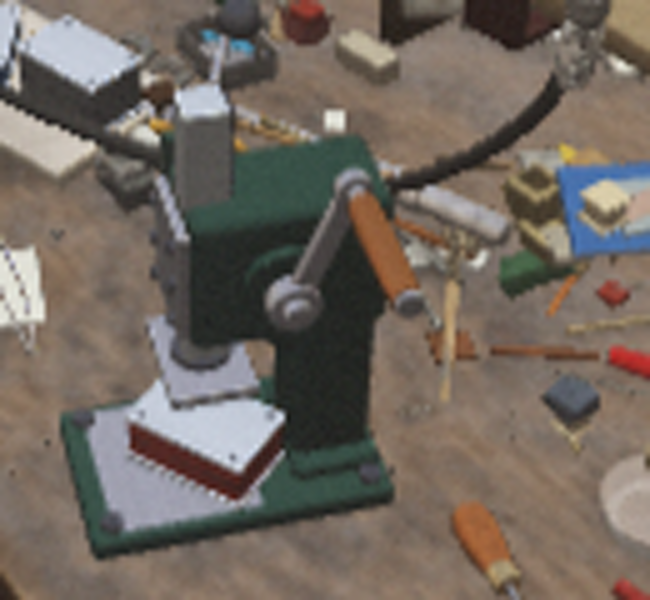

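View pics/c2.png

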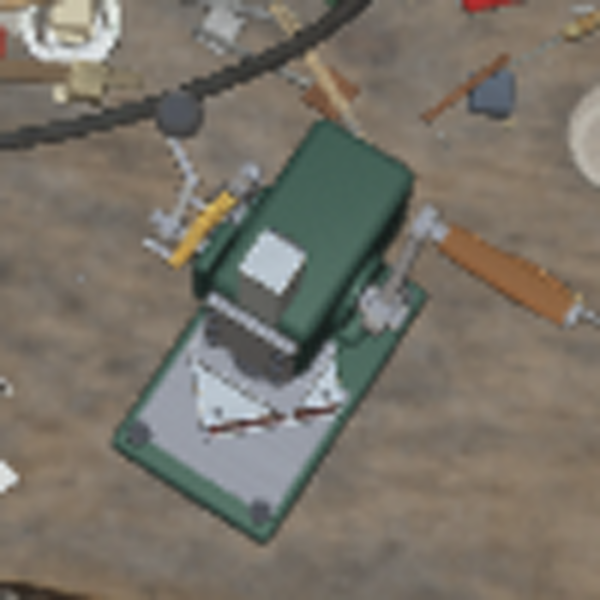

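The crops show:
- **Bed corners (c2):** (115,440), (265,543) and (425,293).
- **Handle (c2):** orange, from (440,232) to (572,312).
- **Ball (c2):** grey, at (180,113).
- **Crank hub (c1):** at (293,303), with the handle from (355,190) to (410,300).

Next I cast rays.

```bash
cat > h.py <<'E'
import numpy as np
from bench import r
def ray(n,u,v):
    p=r.camera_params(n); P=np.array(p["pose"]); d=P[:3,:3]@[(u-p["cx"])/p["fx"],(v-p["cy"])/p["fy"],1]
    return P[:3,3],d
def onz(n,u,v,z):
    o,d=ray(n,u,v); return o+d*(z-o[2])/d[2]
def at(n,u,v,dep):
    o,d=ray(n,u,v); return o+d*dep
def proj(n,X):
    p=r.camera_params(n); q=np.linalg.inv(np.array(p["pose"]))@np.append(X,1)
    return p["fx"]*q[0]/q[2]+p["cx"],p["fy"]*q[1]/q[2]+p["cy"]
E
python3 - <<'E'
from h import *
np.set_printoptions(precision=1,suppress=True)
D=np.load("top0.npy");S=np.load("scene0.npy")
T=lambda u,v:(u/6+230-.4,v/6+170-.4); C=lambda u,v:(u/5+220-.4,v/5+170-.4)
FL,FR,BR=[onz("top",*T(*q),15)for q in((115,440),(265,543),(425,293))]
sFL,sFR,sBR=[onz("scene",*C(*q),15)for q in((62,413),(97,548),(393,490))]
print(FL,FR,BR,np.linalg.norm(FL-FR),np.linalg.norm(BR-FR));print(sFL,sFR,sBR,np.linalg.norm(sFL-sFR),np.linalg.norm(sBR-sFR))
for a in((BR-FR),(sBR-sFR),(FL-FR),(sFL-sFR)): print(np.degrees(np.arctan2(a[1],a[0])))
for n,q in(("ball",(180,113)),("h1",(440,232)),("h2",(572,312)),("hm",(506,274)),("head",(370,200)),("ramtop",(275,258)),("hose",(250,80)),("hose2",(120,128)),("mould",(245,395))):
    u,v=T(*q); print(n,at("top",u,v,D[round(v),round(u)]))
for n,q in(("h1",(365,200)),("h2",(405,290)),("hm",(385,245)),("ramtop",(205,100)),("mould",(200,430)),("hub",(293,303)),("behind",(340,455)),("hose",(480,160)),("graver",(480,530))):
    u,v=C(*q); print("s",n,at("scene",u,v,S[round(v),round(u)]))
E
```

```text
[385.4 -73.9  15. ] [ 339.7 -163.6   15. ] [ 493.  -234.9   15. ] 100.7119852129695 169.0788086911942
[385.6 -75.8  15. ] [ 341.1 -168.7   15. ] [ 493.  -239.9   15. ] 103.00748635348904 167.71195239236818
-24.91753775626325
-25.12049015435235
63.02399790085484
64.43312493523983
ball [496.4 -94.4 261.5]
h1 [ 460.4 -227.3  239.8]
h2 [ 429.1 -294.7  239.8]
hm [ 441.5 -260.7  247.2]
head [ 481.7 -192.5  209. ]
ramtop [ 428.6 -149.4  266.2]
hose [ 570.5 -122.9  114.3]
hose2 [570.9 -49.8   2.3]
mould [ 412.2 -142.3   50.1]
s h1 [ 455.9 -239.8  244.4]
s h2 [ 426.4 -297.8  244.7]
s hm [ 440.3 -270.   245.1]
s ramtop [ 427.1 -154.8  268. ]
s mould [ 417.  -163.4   51.2]
s hub [ 434.7 -215.2  172.7]
s behind [ 478.9 -210.8   28.6]
s hose [ 607.6 -178.3  153.5]
s graver [ 504.2 -295.2   23. ]
```

```bash
cat >> h.py <<'E'
YAW=np.radians(-25.0); O=np.array([426.,-150.,0.])
RP=np.array([[np.cos(YAW),-np.sin(YAW),0],[np.sin(YAW),np.cos(YAW),0],[0,0,1]])
def W(*p): return O+RP@np.array(p,float)
def handle(q,y=-97):
    a=np.radians(65)+q; return W(36+75*np.cos(a),y,165+75*np.sin(a))
E
python3 - <<'E'
from h import *
np.set_printoptions(precision=1,suppress=True)
for n,X,z in(("h62",handle(0,-62),0),("h132",handle(0,-132),0),("ball",W(40.6,80,253),0),("ramtop",W(0,0,266),0),("hubend",W(36,-58,165),0),("headBR",W(36+40,-30,208),0)):
    a=proj("scene",X);b=proj("top",X)
    print(n,X,"c1",np.array([(a[0]-219.6)*5,(a[1]-169.6)*5]),"c2",np.array([(b[0]-229.6)*6,(b[1]-169.6)*6]))
from bench import r
s=r.sense();print(s["tool_pos"],s["tcp_rot"])
E
```

```text
h62 [ 461.2 -234.8  233. ] c1 [364.7 208.6] c2 [454.2 236.6]
h132 [ 431.6 -298.2  233. ] c1 [412.3 304.8] c2 [577.8 311.7]
ball [496.6 -94.7 253. ] c1 [234.5  19.3] c2 [180.5 118.4]
ramtop [ 426. -150.  266.] c1 [196.9  99.5] c2 [275.5 263.6]
hubend [ 434.1 -217.8  165. ] c1 [295.1 317.4] c2 [403.  320.7]
headBR [ 482.2 -209.3  208. ] c1 [358.2 204.1] c2 [403.4 204.1]
[256.8 541.7 230.3] [-179.9   -0.   154.6]
```

Emit:
jog_arm --rows '[[[-54, -47, -40], [0, 0, 0.14]], [[-90, -78, -70], [0, 0, 0.28]], [[-126, -109, -100], [0, 0, 0.42]], [[-163, -141, -100], [0, 0, 0.56]], [[-199, -172, -100], [0, 0, 0.7]], [[-235, -203, -100], [0, 0, 0.84]], [[-272, -235, -100], [0, 0, 0.98]], [[-308, -266, -100], [0, 0, 1.12]], [[-344, -297, -100], [0, 0, 1.26]], [[-380, -328, -100], [0, 0, 1.4]]]' --grip 0 --force 25

```text
time: 1.1
tool_pos: [449.9, 104.0, 331.1]
tcp_rot: [-180.0, -0.0, 74.1]
ft_force: [1.8, 0.4, 0.2]
finger_gap: -0.1
grip_force: 0.0
```

```bash
sed -i 's/426.,-150./427.,-148./' h.py
cat >> h.py <<'E'
from scipy.spatial.transform import Rotation as Ro
def go(X,yaw=65):
    "shift and turn in tool axes to world point X, tool down at yaw"
    s=r.sense(); R=Ro.from_euler("xyz",s["tcp_rot"],degrees=True)
    G=Ro.from_euler("xyz",[180,0,yaw],degrees=True)
    print("t",round(s["time"],2),"pos",np.round(s["tool_pos"],1),"rot",np.round(s["tcp_rot"],1),"F",np.round(s["ft_force"],1),"gap",round(s["finger_gap"],1))
    print("shift",np.round(R.inv().apply(X-s["tool_pos"]),1),"turn",np.round((R.inv()*G).as_rotvec(),3))
E
python3 -c "
from h import *
go(W(95,80,330))"
```

```text
t 1.1 pos [449.9 104.  331.1] rot [-180.    -0.    74.1] F [1.8 0.4 0.2] gap -0.1
shift [-184.7  153.6    1.1] turn [-0.    -0.     0.159]
```

Emit:
jog_arm --rows '[[[-35, 28, 0], [0, 0, 0.08]], [[-70, 58, 0], [0, 0, 0.16]], [[-105, 88, 0], [0, 0, 0.16]], [[-140, 117, 0], [0, 0, 0.16]], [[-170, 140, 0], [0, 0, 0.16]], [[-185, 154, 20], [0, 0, 0.16]], [[-185, 154, 50], [0, 0, 0.16]], [[-185, 154, 80], [0, 0, 0.16]], [[-185, 154, 80], [0, 0, 0.16]]]'

```text
time: 2.0
tool_pos: [545.4, -113.0, 245.5]
tcp_rot: [-179.5, 0.1, 65.2]
ft_force: [-0.8, 0.8, -2.3]
finger_gap: 0.2
grip_force: 0.0
```

Run:
```python
from h import *
import cv2
go(W(95,80,250))
a,_=r.snapshot("scene");b,_=r.snapshot("top")
c=np.hstack([cv2.resize(a[140:260,210:330],None,fx=3.3,fy=3.3,interpolation=2),cv2.resize(b[150:270,230:350],None,fx=3.3,fy=3.3,interpolation=2)])
cv2.imwrite("pics/d1.png",c)
```

```text
t 2.0 pos [ 545.4 -113.   245.5] rot [-1.795e+02  1.000e-01  6.520e+01] F [-0.8  0.8 -2.3] gap 0.2
shift [-1.8  2.4 -4.6] turn [-0.01   0.001  0.004]
```

View pics/d1.png

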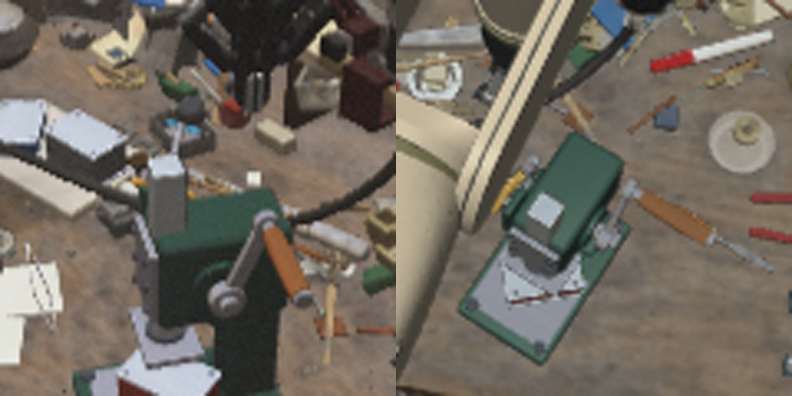

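The closed fingertip, at (250,105) in the left half, is right behind the ball at (190,108). Now I push towards the front (tool -y).

Emit:
jog_arm --rows '[[[0, -8, -3], [0, 0, 0]], [[0, -16, -3], [0, 0, 0]], [[0, -24, -3], [0, 0, 0]], [[0, -30, -3], [0, 0, 0]], [[0, -35, -3], [0, 0, 0]], [[0, -40, -3], [0, 0, 0]], [[0, -45, -3], [0, 0, 0]], [[0, -50, -3], [0, 0, 0]], [[0, -55, -3], [0, 0, 0]], [[0, -60, -3], [0, 0, 0]]]'

```text
time: 3.1
tool_pos: [501.8, -91.3, 264.5]
tcp_rot: [178.5, -0.2, 65.2]
ft_force: [20.6, -8.0, 38.0]
finger_gap: -0.0
grip_force: 18.3
```

Run:
```python
from h import *
import cv2
go(W(35,80,250))
a,_=r.snapshot("scene")
cv2.imwrite("pics/d2.png",cv2.resize(a[140:260,210:330],None,fx=4,fy=4,interpolation=2))
```

```text
t 3.1 pos [501.8 -91.3 264.5] rot [178.5  -0.2  65.2] F [20.6 -8.  38. ] gap -0.0
shift [-3.  -9.2 14.3] turn [ 0.026 -0.003  0.004]
```

View pics/d2.png

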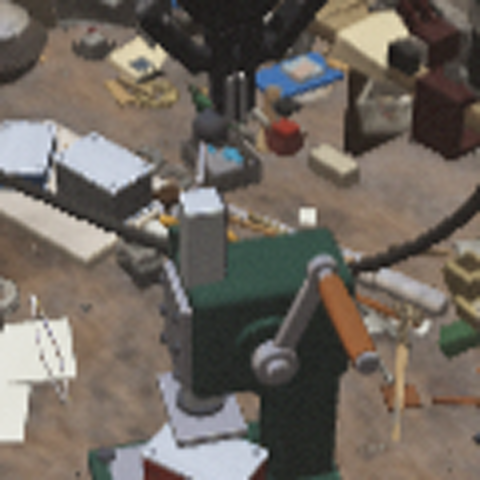

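The fingertip rode up onto the ball. I'll back off, go lower and push with the flat side of the finger.

Emit:
jog_arm --rows '[[[0, 6, 0], [0, 0, 0]], [[0, 14, 0], [0, 0, 0]], [[0, 25, 0], [0, 0, 0]], [[0, 38, 0], [0, 0, 0]], [[0, 45, 0], [0, 0, 0]], [[0, 45, 8], [0, 0, 0]], [[0, 45, 18], [0, 0, 0]], [[0, 45, 18], [0, 0, 0]], [[0, 45, 18], [0, 0, 0]]]'

```text
time: 4.05
tool_pos: [533.9, -106.9, 235.3]
tcp_rot: [-179.9, 0.0, 65.3]
ft_force: [0.1, 0.0, -0.2]
finger_gap: 0.0
grip_force: 0.0
```

Run:
```python
from h import *
import cv2
go(W(80,80,235))
a,_=r.snapshot("scene")
cv2.imwrite("pics/d3.png",cv2.resize(a[140:260,210:330],None,fx=4,fy=4,interpolation=2))
```

```text
t 4.05 pos [ 533.9 -106.9  235.3] rot [-179.9    0.    65.3] F [ 0.1  0.  -0.2] gap 0.0
shift [-2.4  0.5  0.3] turn [-0.002  0.     0.004]
```

View pics/d3.png

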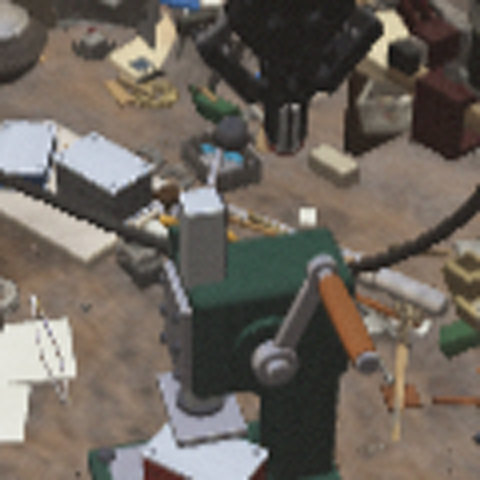

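The ball fell back to its start at (233,133) and nothing is damaged. The fingertip at (287,150) is now lower than the ball, so I push again in short calls.

Emit:
jog_arm --rows '[[[0, -7, 0], [0, 0, 0]], [[0, -13, 0], [0, 0, 0]], [[0, -18, 0], [0, 0, 0]], [[0, -22, 0], [0, 0, 0]], [[0, -26, 0], [0, 0, 0]], [[0, -30, 0], [0, 0, 0]]]'

```text
time: 4.7
tool_pos: [506.8, -94.4, 236.3]
tcp_rot: [-180.0, 0.0, 65.3]
ft_force: [-0.1, 0.0, 0.6]
finger_gap: -0.0
grip_force: 0.3
```

Emit:
jog_arm --rows '[[[0, -4, 0], [0, 0, 0]], [[0, -8, 0], [0, 0, 0]], [[0, -12, 0], [0, 0, 0]], [[0, -16, 0], [0, 0, 0]], [[0, -20, 0], [0, 0, 0]]]'

```text
time: 5.2
tool_pos: [489.1, -86.2, 236.5]
tcp_rot: [180.0, -0.0, 65.2]
ft_force: [1.0, -0.9, 3.2]
finger_gap: -0.1
grip_force: 0.9
```

Run:
```python
from h import *
import cv2
go(W(30,80,235))
a,_=r.snapshot("scene")
cv2.imwrite("pics/d4.png",cv2.resize(a[140:260,210:330],None,fx=4,fy=4,interpolation=2))
```

```text
t 5.2 pos [489.1 -86.2 236.5] rot [180.   -0.   65.2] F [ 1.  -0.9  3.2] gap -0.1
shift [-2.2 -0.2  1.5] turn [ 0.    -0.     0.004]
```

View pics/d4.png

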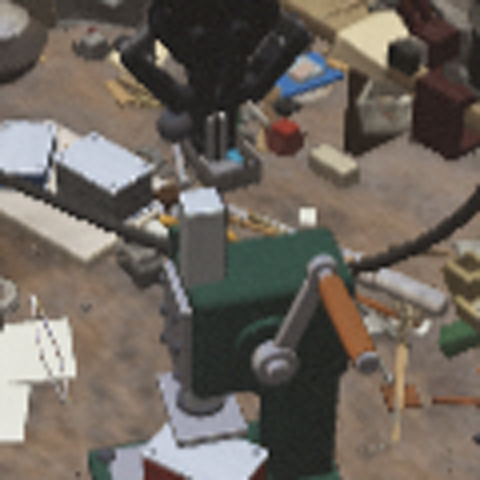

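The ball at (173,127) is near upright with low force. I'll nudge it a little further and follow it by depth.

Emit:
jog_arm --rows '[[[0, -3, 0], [0, 0, 0]], [[0, -6, 0], [0, 0, 0]], [[0, -6, 0], [0, 0, 0]]]'

```text
time: 5.55
tool_pos: [483.5, -83.6, 236.1]
tcp_rot: [-180.0, 0.0, 65.3]
ft_force: [-0.1, 0.4, 0.6]
finger_gap: 0.3
grip_force: 0.0
```

```bash
cat > ball.py <<'E'
from h import *
def ball():
    a,d=r.snapshot("scene"); P=np.array(r.camera_params("scene")["pose"])
    o=[]
    for q in np.arange(0,2.0,.1):
        t=np.radians(40)-q; X=W(2+60*np.sin(t),80,207+60*np.cos(t))
        u,v=proj("scene",X); z=(np.linalg.inv(P)@np.append(X,1))[2]-11
        o.append((round(q,1),round(float(d[round(v),round(u)]-z))))
    print(o)
s=r.sense();print(s["tool_pos"],s["ft_force"],s["time"])
ball()
E
python3 ball.py
```

```text
[483.45407776 -83.64137444 236.07429652] [-0.10924508  0.42876904  0.61792591] 5.55
[(np.float64(0.0), -1), (np.float64(0.1), 3), (np.float64(0.2), -2), (np.float64(0.3), -2), (np.float64(0.4), -1), (np.float64(0.5), 5), (np.float64(0.6), 481), (np.float64(0.7), 473), (np.float64(0.8), 482), (np.float64(0.9), 480), (np.float64(1.0), 482), (np.float64(1.1), 6), (np.float64(1.2), 0), (np.float64(1.3), 0), (np.float64(1.4), 3), (np.float64(1.5), 336), (np.float64(1.6), 327), (np.float64(1.7), 318), (np.float64(1.8), 307), (np.float64(1.9), 311)]
```

Emit:
jog_arm --rows '[[[0, 10, 0], [0, 0, 0]], [[0, 25, 0], [0, 0, 0]], [[0, 40, -10], [0, 0, 0]], [[0, 50, -40], [0, 0, 0]], [[0, 50, -80], [0, 0, 0]], [[0, 50, -100], [0, 0, 0]], [[0, 50, -100], [0, 0, 0]]]' --grip 60

```text
time: 6.3
tool_pos: [531.4, -105.6, 340.5]
tcp_rot: [179.6, -0.1, 65.2]
ft_force: [-0.2, -0.2, -0.5]
finger_gap: 60.0
grip_force: 0.0
```

```bash
python3 ball.py; python3 -c "
from h import *
go(handle(0,-100)+[0,0,97])"
```

```text
[ 531.41960712 -105.60928032  340.48410108] [-0.23109049 -0.15994406 -0.45505278] 6.3
[(np.float64(0.0), 434), (np.float64(0.1), 428), (np.float64(0.2), 468), (np.float64(0.3), 479), (np.float64(0.4), 471), (np.float64(0.5), 483), (np.float64(0.6), 486), (np.float64(0.7), 480), (np.float64(0.8), 483), (np.float64(0.9), 478), (np.float64(1.0), 481), (np.float64(1.1), 475), (np.float64(1.2), 5), (np.float64(1.3), -2), (np.float64(1.4), -3), (np.float64(1.5), 1), (np.float64(1.6), 1), (np.float64(1.7), 316), (np.float64(1.8), 306), (np.float64(1.9), 314)]
t 6.35 pos [ 530.6 -105.3  337.9] rot [179.8  -0.   65.2] F [-0.3 -0.3  0. ] gap 59.9
shift [-182.4   -9.     7.9] turn [ 0.004 -0.     0.004]
```

The weight rests at 1.4 rad. Now I move above the crank handle.

Emit:
jog_arm --rows '[[[-40, -2, 0], [0, 0, 0]], [[-85, -4, 0], [0, 0, 0]], [[-130, -6, 0], [0, 0, 0]], [[-165, -8, 0], [0, 0, 0]], [[-182, -9, 4], [0, 0, 0]], [[-182, -9, 6], [0, 0, 0]], [[-182, -9, 6], [0, 0, 0]]]'

```text
time: 7.05
tool_pos: [444.5, -266.0, 328.4]
tcp_rot: [-179.8, -0.1, 65.2]
ft_force: [0.1, 0.2, 0.5]
finger_gap: 60.5
grip_force: 0.0
```

Run:
```python
from h import *
import cv2
go(handle(0,-100)+[0,0,-21])
for n in("scene","top"):
    a,d=r.snapshot(n)
    h=cv2.cvtColor(a,cv2.COLOR_BGR2HSV); m=cv2.inRange(h,(5,130,90),(18,255,255))
    u,v=proj(n,handle(0,-97)); 
    ys,xs=np.nonzero(m); k=(abs(xs-u)<16)&(abs(ys-v)<16); xs,ys=xs[k],ys[k]
    P=np.array([at(n,x,y,d[y,x]) for x,y in zip(xs,ys)]);P=P[P[:,2]>200]
    L=(P-O)@RP; print(n,len(L),"press frame min",L.min(0).round(),"max",L.max(0).round(),"med",np.median(L,0).round(1))
    if n=="scene": cv2.imwrite("pics/e1.png",cv2.resize(a[140:260,210:330],None,fx=4,fy=4,interpolation=2))
```

```text
t 7.05 pos [ 444.5 -266.   328.4] rot [-1.798e+02 -1.000e-01  6.520e+01] F [0.1 0.2 0.5] gap 60.5
shift [ -0.6   2.3 116.4] turn [-0.003 -0.001  0.003]
scene 134 press frame min [  56. -133.  235.] max [ 71. -65. 246.] med [  62.5 -101.7  242.4]
top 15 press frame min [  56. -127.  235.] max [ 68. -62. 246.] med [ 61.7 -65.9 240.4]
```

View pics/e1.png

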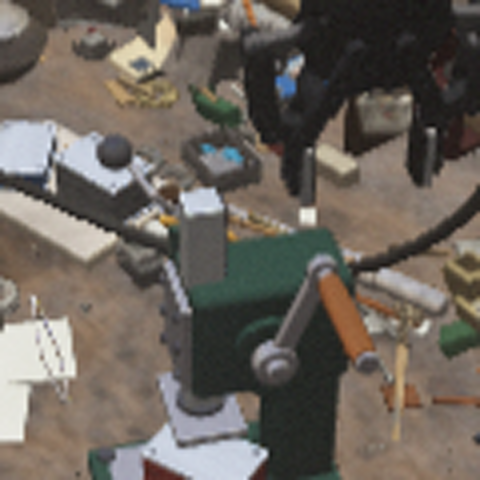

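The ball now lies to the front at (113,150). The gripper straddles the handle, which is centred at press x 64, z 235. I descend.

Emit:
jog_arm --rows '[[[0, -1, 25], [0, 0, 0]], [[0, -1, 55], [0, 0, 0]], [[0, -1, 80], [0, 0, 0]], [[0, -1, 98], [0, 0, 0]], [[0, -1, 108], [0, 0, 0]], [[0, -1, 114], [0, 0, 0]], [[0, -1, 114], [0, 0, 0]]]'

```text
time: 7.85
tool_pos: [444.1, -265.4, 216.0]
tcp_rot: [-180.0, -0.0, 65.3]
ft_force: [0.3, -0.7, -0.2]
finger_gap: 59.8
grip_force: 0.0
```

Emit:
jog_arm --rows '[[[0, 0, 0], [0, 0, 0]], [[0, 0, 0], [0, 0, 0]], [[0, 0, 0], [0, 0, 0]], [[0, 0, 0], [0, 0, 0]], [[0, 0, 0], [0, 0, 0]], [[0, 0, 0], [0, 0, 0]], [[0, 0, 0], [0, 0, 0]]]' --grip 10 --force 25

```text
time: 8.55
tool_pos: [444.3, -266.2, 217.0]
tcp_rot: [179.9, 0.0, 65.2]
ft_force: [-1.6, 0.2, 5.4]
finger_gap: 16.5
grip_force: 24.5
```

```bash
cat > pos.py <<'E'
from h import *
def st():
    s=r.sense(); L=(s["tool_pos"]-O)@RP; F=s["ft_force"]@RP
    x,z=L[0]-36,L[2]+21-165; a=np.arctan2(z,x)-np.radians(65)
    t=np.array([-np.sin(a+np.radians(65)),0,np.cos(a+np.radians(65))])
    print("t",s["time"],"press",L.round(1),"F",F.round(1),"gap",round(s["finger_gap"],1),"rad",round(float(np.hypot(x,z)),1),"crank",round(float(a),3),"Ftan",round(float(F@t),1),"tcp rot",s["tcp_rot"].round(1))
st()
E
python3 pos.py; python3 ball.py
```

```text
t 8.55 press [ 65.6 -99.8 217. ] F [-1.6 -0.5  5.4] gap 16.5 rad 78.8 crank 0.051 Ftan 3.5 tcp rot [179.9   0.   65.2]
[ 444.29972087 -266.1833708   216.98783507] [-1.60062287  0.24890293  5.40051415] 8.55
[(np.float64(0.0), 424), (np.float64(0.1), 417), (np.float64(0.2), 468), (np.float64(0.3), 474), (np.float64(0.4), 474), (np.float64(0.5), 484), (np.float64(0.6), 489), (np.float64(0.7), 484), (np.float64(0.8), 481), (np.float64(0.9), 483), (np.float64(1.0), 481), (np.float64(1.1), 472), (np.float64(1.2), 4), (np.float64(1.3), -1), (np.float64(1.4), -2), (np.float64(1.5), 1), (np.float64(1.6), 1), (np.float64(1.7), 314), (np.float64(1.8), 311), (np.float64(1.9), 313)]
```

Gripped. I wind up 0.2 rad along the arc.

Emit:
jog_arm --rows '[[[0, 1.7, 0.8], [0, 0, 0]], [[0, 3.4, 1.7], [0, 0, 0]], [[0, 5.0, 2.6], [0, 0, 0]], [[0, 6.6, 3.5], [0, 0, 0]], [[0, 8.2, 4.5], [0, 0, 0]], [[0, 9.8, 5.5], [0, 0, 0]], [[0, 9.8, 5.5], [0, 0, 0]]]'

```text
time: 9.3
tool_pos: [453.4, -270.5, 211.8]
tcp_rot: [179.9, 0.0, 65.2]
ft_force: [-1.4, -0.3, 7.0]
finger_gap: 16.4
grip_force: 24.7
```

```bash
python3 pos.py; python3 ball.py|tail -1
```

```text
t 9.3 press [ 75.7 -99.9 211.8] F [-1.2 -0.9  7. ] gap 16.4 rad 78.5 crank -0.093 Ftan 4.5 tcp rot [179.9   0.   65.2]
[(np.float64(0.0), 428), (np.float64(0.1), 427), (np.float64(0.2), 463), (np.float64(0.3), 472), (np.float64(0.4), 479), (np.float64(0.5), 481), (np.float64(0.6), 486), (np.float64(0.7), 483), (np.float64(0.8), 486), (np.float64(0.9), 471), (np.float64(1.0), 482), (np.float64(1.1), 468), (np.float64(1.2), 455), (np.float64(1.3), 348), (np.float64(1.4), 342), (np.float64(1.5), 331), (np.float64(1.6), 328), (np.float64(1.7), 8), (np.float64(1.8), 2), (np.float64(1.9), 2)]
```

The pawl is clear: the ball is at about 1.85. I work out the arc table for lowering.

Run:
```python
import numpy as np
for q0 in(-.15,.35,.85):
    a=np.radians(65)+q0; print([[round(75*(np.cos(a+d)-np.cos(a)),1),round(-75*(np.sin(a+d)-np.sin(a)),1)] for d in np.arange(1,11)*.05])
```

```text
[[np.float64(-3.2), np.float64(-2.0)], [np.float64(-6.4), np.float64(-3.8)], [np.float64(-9.8), np.float64(-5.5)], [np.float64(-13.2), np.float64(-7.0)], [np.float64(-16.7), np.float64(-8.3)], [np.float64(-20.3), np.float64(-9.5)], [np.float64(-23.9), np.float64(-10.4)], [np.float64(-27.6), np.float64(-11.2)], [np.float64(-31.3), np.float64(-11.8)], [np.float64(-35.0), np.float64(-12.2)]]
[[np.float64(-3.7), np.float64(-0.2)], [np.float64(-7.5), np.float64(-0.3)], [np.float64(-11.2), np.float64(-0.1)], [np.float64(-15.0), np.float64(0.2)], [np.float64(-18.7), np.float64(0.7)], [np.float64(-22.4), np.float64(1.4)], [np.float64(-26.0), np.float64(2.3)], [np.float64(-29.6), np.float64(3.4)], [np.float64(-33.1), np.float64(4.6)], [np.float64(-36.6), np.float64(6.0)]]
[[np.float64(-3.4), np.float64(1.6)], [np.float64(-6.7), np.float64(3.4)], [np.float64(-9.9), np.float64(5.3)], [np.float64(-13.0), np.float64(7.4)], [np.float64(-16.1), np.float64(9.6)], [np.float64(-18.9), np.float64(12.0)], [np.float64(-21.7), np.float64(14.5)], [np.float64(-24.4), np.float64(17.2)], [np.float64(-26.9), np.float64(19.9)], [np.float64(-29.2), np.float64(22.9)]]
```

Emit:
jog_arm --rows '[[[0, -3.2, -2.0], [0, 0, 0]], [[0, -6.4, -3.8], [0, 0, 0]], [[0, -9.8, -5.5], [0, 0, 0]], [[0, -13.2, -7.0], [0, 0, 0]], [[0, -16.7, -8.3], [0, 0, 0]], [[0, -20.3, -9.5], [0, 0, 0]], [[0, -23.9, -10.4], [0, 0, 0]], [[0, -27.6, -11.2], [0, 0, 0]], [[0, -31.3, -11.8], [0, 0, 0]], [[0, -35.0, -12.2], [0, 0, 0]]]'

```text
time: 10.35
tool_pos: [420.4, -254.9, 222.9]
tcp_rot: [-179.9, -0.0, 65.3]
ft_force: [-4.7, 2.7, 4.3]
finger_gap: 16.4
grip_force: 24.4
```

```bash
python3 pos.py; python3 ball.py|tail -1|tail -c 150
```

```text
t 10.35 press [ 39.2 -99.7 222.9] F [-5.4  0.4  4.3] gap 16.4 rad 78.9 crank 0.395 Ftan 5.6 tcp rot [-179.9   -0.    65.3]
.3), 349), (np.float64(1.4), 347), (np.float64(1.5), 330), (np.float64(1.6), 334), (np.float64(1.7), 6), (np.float64(1.8), 4), (np.float64(1.9), -2)]
```

Emit:
jog_arm --rows '[[[0, -3.7, -0.2], [0, 0, 0]], [[0, -7.5, -0.3], [0, 0, 0]], [[0, -11.2, -0.1], [0, 0, 0]], [[0, -15.0, 0.2], [0, 0, 0]], [[0, -18.7, 0.7], [0, 0, 0]], [[0, -22.4, 1.4], [0, 0, 0]], [[0, -26.0, 2.3], [0, 0, 0]], [[0, -29.6, 3.4], [0, 0, 0]], [[0, -33.1, 4.6], [0, 0, 0]], [[0, -36.6, 6.0], [0, 0, 0]]]'

```text
time: 11.4
tool_pos: [386.8, -238.9, 215.0]
tcp_rot: [-179.8, -0.1, 65.3]
ft_force: [-0.2, 3.2, -9.1]
finger_gap: 16.3
grip_force: 24.5
```

```bash
python3 pos.py
```

```text
t 11.4 press [  2.  -99.4 215. ] F [-1.5  2.9 -9.1] gap 16.3 rad 78.8 crank 0.883 Ftan 5.3 tcp rot [-1.798e+02 -1.000e-01  6.530e+01]
```

Emit:
jog_arm --rows '[[[0, -3.4, 1.6], [0, 0, 0]], [[0, -6.7, 3.4], [0, 0, 0]], [[0, -9.9, 5.3], [0, 0, 0]], [[0, -13.0, 7.4], [0, 0, 0]], [[0, -16.1, 9.6], [0, 0, 0]], [[0, -18.9, 12.0], [0, 0, 0]], [[0, -21.7, 14.5], [0, 0, 0]], [[0, -24.4, 17.2], [0, 0, 0]], [[0, -24.4, 17.2], [0, 0, 0]]]'

```text
time: 12.3
tool_pos: [366.9, -229.4, 198.5]
tcp_rot: [179.8, -0.1, 65.3]
ft_force: [13.3, 0.2, -19.9]
finger_gap: 16.5
grip_force: 25.1
```

```bash
python3 pos.py
python3 - <<'E'
import numpy as np
a=np.radians(65)+1.25; print([[round(float(75*(np.cos(a+d)-np.cos(a))),1),round(float(-75*(np.sin(a+d)-np.sin(a))),1)] for d in np.arange(1,25)*.02])
E
```

```text
t 12.3 press [-20.1 -99.2 198.5] F [ 12.    5.7 -19.9] gap 16.5 rad 78.2 crank 1.236 Ftan 6.0 tcp rot [ 1.798e+02 -1.000e-01  6.530e+01]
[[-1.0, 1.1], [-2.0, 2.2], [-3.0, 3.4], [-3.9, 4.5], [-4.9, 5.7], [-5.8, 6.9], [-6.7, 8.1], [-7.5, 9.3], [-8.3, 10.6], [-9.1, 11.9], [-9.9, 13.1], [-10.7, 14.4], [-11.4, 15.7], [-12.1, 17.1], [-12.8, 18.4], [-13.4, 19.8], [-14.1, 21.1], [-14.7, 22.5], [-15.2, 23.9], [-15.8, 25.3], [-16.3, 26.7], [-16.7, 28.1], [-17.2, 29.6], [-17.6, 31.0]]
```

There is a radial pull of about 22 N. I ease inward by 2 mm.

Emit:
jog_arm --rows '[[[0, 0.8, 0.7], [0, 0, 0]], [[0, 1.5, 1.4], [0, 0, 0]], [[0, 1.5, 1.4], [0, 0, 0]]]'

```text
time: 12.6
tool_pos: [367.3, -229.7, 198.2]
tcp_rot: [180.0, -0.1, 65.3]
ft_force: [1.6, 4.4, -9.4]
finger_gap: 16.6
grip_force: 25.5
```

```bash
python3 pos.py
```

```text
t 12.6 press [-19.6 -99.3 198.2] F [-0.4  4.7 -9.4] gap 16.6 rad 77.6 crank 1.235 Ftan 7.0 tcp rot [ 1.80e+02 -1.00e-01  6.53e+01]
```

Emit:
jog_arm --rows '[[[0, -0.9, 1.2], [0, 0, 0]], [[0, -1.8, 2.3], [0, 0, 0]], [[0, -2.7, 3.5], [0, 0, 0]], [[0, -3.6, 4.6], [0, 0, 0]], [[0, -4.5, 5.9], [0, 0, 0]], [[0, -5.3, 7.1], [0, 0, 0]], [[0, -6.1, 8.4], [0, 0, 0]], [[0, -6.8, 9.7], [0, 0, 0]], [[0, -6.8, 9.7], [0, 0, 0]]]'

```text
time: 13.5
tool_pos: [360.9, -226.7, 188.6]
tcp_rot: [-180.0, -0.1, 65.3]
ft_force: [0.3, 7.4, -7.7]
finger_gap: 16.8
grip_force: 25.7
```

```bash
python3 pos.py
```

```text
t 13.5 press [-26.7 -99.3 188.6] F [-2.9  6.8 -7.7] gap 16.8 rad 76.9 crank 1.389 Ftan 7.9 tcp rot [-1.80e+02 -1.00e-01  6.53e+01]
```

Emit:
jog_arm --rows '[[[0, -0.8, 1.3], [0, 0, 0]], [[0, -1.6, 2.6], [0, 0, 0]], [[0, -2.4, 3.8], [0, 0, 0]], [[0, -3.0, 5.1], [0, 0, 0]], [[0, -3.0, 5.1], [0, 0, 0]]]'

```text
time: 14.0
tool_pos: [358.2, -225.5, 183.5]
tcp_rot: [-180.0, -0.1, 65.3]
ft_force: [0.7, 7.6, -6.7]
finger_gap: 16.6
grip_force: 25.7
```

```bash
python3 pos.py
cat > gap.py <<'E'
from h import *
a,d=r.snapshot("scene")
# ram top height and mould top from depth
for n,X in(("ram",W(0,0,233)),("mould",W(-20,-18,51))):
    u,v=proj("scene",X); z=[at("scene",i,j,d[j,i])[2] for i in range(round(u)-5,round(u)+6) for j in range(round(v)-8,round(v)+9)]
    z=np.array(z)
    print(n,np.sort(z)[::8].round(1))
E
python3 gap.py
```

```text
t 14.0 press [-29.6 -99.3 183.5] F [-2.6  7.2 -6.7] gap 16.6 rad 76.6 crank 1.466 Ftan 7.1 tcp rot [-1.80e+02 -1.00e-01  6.53e+01]
ram [320.7 323.5 325.6 327.4 329.3 331.8 332.9 335.6 336.6 339.4 341.4 342.7
 344.7 345.9 348.9 350.1 351.5 353.5 356.2 356.9 357.3 357.9 358.6 360.8]
mould [14.3 15.7 18.  20.2 22.9 25.7 29.4 32.  34.4 38.7 43.4 47.  48.7 49.7
 51.5 57.3 59.2 59.8 60.7 61.  61.5 62.5 64.3 71.5]
```

Emit:
jog_arm --rows '[[[0, -0.4, 0.7], [0, 0, 0]], [[0, -0.7, 1.3], [0, 0, 0]], [[0, -1.0, 2.0], [0, 0, 0]], [[0, -1.4, 2.7], [0, 0, 0]], [[0, -1.4, 2.7], [0, 0, 0]]]'

```text
time: 14.55
tool_pos: [357.0, -224.9, 180.9]
tcp_rot: [-180.0, -0.1, 65.3]
ft_force: [0.6, 6.9, -6.9]
finger_gap: 16.5
grip_force: 25.7
```

```bash
python3 pos.py
```

```text
t 14.55 press [-30.9 -99.3 180.9] F [-2.4  6.5 -6.9] gap 16.5 rad 76.4 crank 1.504 Ftan 7.2 tcp rot [-1.80e+02 -1.00e-01  6.53e+01]
```

Emit:
jog_arm --rows '[[[0, -0.3, 0.7], [0, 0, 0]], [[0, -0.7, 1.4], [0, 0, 0]], [[0, -1.0, 2.0], [0, 0, 0]], [[0, -1.3, 2.7], [0, 0, 0]], [[0, -1.3, 2.7], [0, 0, 0]]]'

```text
time: 15.05
tool_pos: [355.9, -224.4, 178.2]
tcp_rot: [-180.0, -0.1, 65.3]
ft_force: [1.1, 8.0, -6.5]
finger_gap: 16.6
grip_force: 25.7
```

```bash
python3 pos.py
```

```text
t 15.05 press [-32.2 -99.3 178.2] F [-2.4  7.7 -6.5] gap 16.6 rad 76.3 crank 1.543 Ftan 6.9 tcp rot [-1.80e+02 -1.00e-01  6.53e+01]
```

Emit:
jog_arm --rows '[[[0, -0.3, 0.7], [0, 0, 0]], [[0, -0.6, 1.3], [0, 0, 0]], [[0, -0.9, 2.0], [0, 0, 0]], [[0, -1.2, 2.7], [0, 0, 0]], [[0, -1.2, 2.7], [0, 0, 0]]]'

```text
time: 15.55
tool_pos: [354.9, -223.9, 175.5]
tcp_rot: [180.0, -0.1, 65.3]
ft_force: [0.5, 5.7, -7.4]
finger_gap: 16.4
grip_force: 25.7
```

```bash
python3 pos.py
```

```text
t 15.55 press [-33.3 -99.3 175.5] F [-1.9  5.4 -7.4] gap 16.4 rad 76.1 crank 1.58 Ftan 7.6 tcp rot [ 1.80e+02 -1.00e-01  6.53e+01]
```

Emit:
jog_arm --rows '[[[0, -0.3, 0.7], [0, 0, 0]], [[0, -0.5, 1.4], [0, 0, 0]], [[0, -0.8, 2.1], [0, 0, 0]], [[0, -1.1, 2.8], [0, 0, 0]], [[0, -1.1, 2.8], [0, 0, 0]]]'

```text
time: 16.05
tool_pos: [353.9, -223.5, 172.7]
tcp_rot: [180.0, -0.1, 65.3]
ft_force: [2.4, 7.2, -6.8]
finger_gap: 16.5
grip_force: 25.7
```

```bash
python3 pos.py
```

```text
t 16.05 press [-34.3 -99.3 172.7] F [-0.9  7.6 -6.8] gap 16.5 rad 76.0 crank 1.62 Ftan 6.6 tcp rot [ 1.80e+02 -1.00e-01  6.53e+01]
```

Emit:
jog_arm --rows '[[[0, -0.2, 0.7], [0, 0, 0]], [[0, -0.4, 1.4], [0, 0, 0]], [[0, -0.7, 2.1], [0, 0, 0]], [[0, -0.9, 2.8], [0, 0, 0]], [[0, -0.9, 2.8], [0, 0, 0]]]'

```text
time: 16.55
tool_pos: [353.8, -223.4, 171.5]
tcp_rot: [179.9, -0.1, 65.3]
ft_force: [0.6, 9.8, 1.3]
finger_gap: 16.6
grip_force: 26.4
```

```bash
python3 pos.py
```

```text
t 16.55 press [-34.5 -99.3 171.5] F [-3.6  9.1  1.3] gap 16.6 rad 75.7 crank 1.636 Ftan 0.1 tcp rot [ 1.799e+02 -1.000e-01  6.530e+01]
```

I feel the contact: the tangential load is gone and the travel has stopped. I release and withdraw upward.

Emit:
jog_arm --rows '[[[0, 0, 0], [0, 0, 0]], [[0, 0, 0], [0, 0, 0]], [[0, 0, 0], [0, 0, 0]], [[0, 0, 0], [0, 0, 0]], [[0, 0, 0], [0, 0, 0]], [[0, 0, -4], [0, 0, 0]], [[0, 0, -12], [0, 0, 0]], [[0, 0, -25], [0, 0, 0]], [[0, 0, -50], [0, 0, 0]], [[0, 0, -90], [0, 0, 0]]]' --grip 60

```text
time: 17.55
tool_pos: [351.8, -223.0, 259.7]
tcp_rot: [-179.8, -0.0, 65.2]
ft_force: [-0.3, -0.1, 0.2]
finger_gap: 60.1
grip_force: 0.0
```

Emit:
jog_arm --rows '[[[0, 0, -30], [0, 0, 0]], [[-20, 0, -60], [0, 0, 0]], [[-50, 0, -90], [0, 0, 0]], [[-50, 0, -90], [0, 0, 0]], [[-50, 0, -90], [0, 0, 0]], [[-50, 0, -90], [0, 0, 0]]]'

```text
time: 18.15
tool_pos: [331.8, -268.7, 349.4]
tcp_rot: [-180.0, -0.0, 65.2]
ft_force: [0.1, -0.3, -0.5]
finger_gap: 60.2
grip_force: 0.0
```

```bash
python3 pos.py; python3 ball.py|tail -1|tail -c 130
python3 - <<'E'
from h import *
import cv2
a,_=r.snapshot("scene")
cv2.imwrite("pics/f1.png",cv2.resize(a[170:290,210:330],None,fx=4.5,fy=4.5,interpolation=2))
E
```

```text
t 18.15 press [ -35.3 -149.6  349.4] F [ 0.2 -0.2 -0.5] gap 60.2 rad 217.4 crank 0.77 Ftan -0.0 tcp rot [-180.    -0.    65.2]
344), (np.float64(1.5), 332), (np.float64(1.6), -293), (np.float64(1.7), -291), (np.float64(1.8), -294), (np.float64(1.9), -296)]
```

View pics/f1.png

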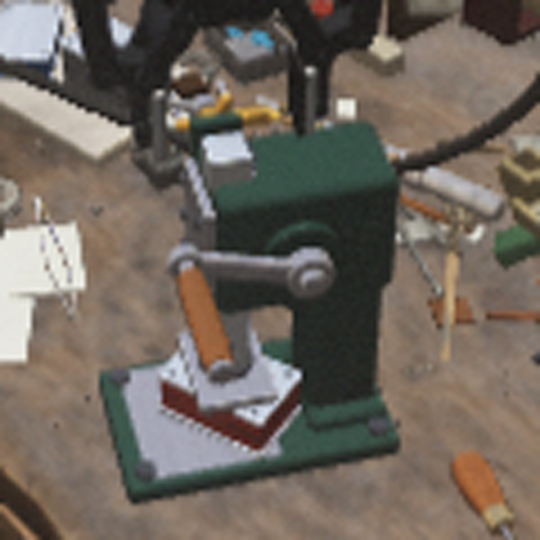

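The ram platen at (238,385) rests on the red mould. The crank points to the front at (185,258), and the gripper is clear of everything. I hand in.

```bash
python3 -c "
from bench import r
print(r.hand_in())"
```

```text
the job is handed in; nothing more can be done
None
```

The ram rests on the red mould with the pawl swung clear and the crank released, and I handed the job in at about 18 s of the 72 s allowed; the hand-in call returned no verdict.

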